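Sort the mixed breads into their display baskets

TASK

Five breads have been left mixed up on the bakery counter: three round rolls, a mini baguette and a small plaited roll. Put each into the wicker basket that already holds one of its kind, lying flat and right side up on the basket's floor and not on top of another bread, with the baguette and the plait lying parallel to the one already there. Set them down rather than dropping them, and do not shove aside or tip over the jam jar or the price sign that stand among them.

Things in the scene. Friction and masses are not known exactly. Their poses are not given: they have to be found in the camera images.
- roll_a: Small round kaiser roll, golden crust with a pinwheel cut on its domed top: 58 mm across, widest from 15 to 24 mm up, 41 mm high, about 50 g, firm. Origin at the centre of its flat underside, z up. It starts on the counter. The three rolls are alike. Belongs in roll_basket.
- roll_b: Small round kaiser roll, golden crust with a pinwheel cut on its domed top: 58 mm across, widest from 15 to 24 mm up, 41 mm high, about 50 g, firm. Origin at the centre of its flat underside, z up. It starts on the counter. The three rolls are alike. Belongs in roll_basket.
- roll_c: Small round kaiser roll, golden crust with a pinwheel cut on its domed top: 58 mm across, widest from 15 to 24 mm up, 41 mm high, about 50 g, firm. Origin at the centre of its flat underside, z up. It starts on the counter. The three rolls are alike. Belongs in roll_basket.
- baguette: Mini baguette, golden crust with four pale slashes: 150 mm long (its x axis), 44 mm wide at the middle (its y), 44 mm high, round in section with tapered ends and a flat 30 mm wide underside; about 90 g, firm. Origin at the centre of its underside, z up. It starts on the counter. Belongs in baguette_basket.
- plait: Small plaited roll with sesame: lumpy braid 100 mm long (its x axis), 46 to 48 mm wide over the middle 70 mm (its y), about 40 mm high (the sides are firm up to 30 mm), about 70 g. Origin at the centre of its flat underside, z up. It starts on the counter. Belongs in plait_basket.
- roll_basket: Fixed wicker basket, 159 (x) by 214 (y) by 50 mm high outside, rim 3 mm more, 145 by 200 mm inside, floor 7 mm above its origin at the centre of its underside. Yaw within 0.1 rad. Alike but for the stock: this one holds a loose round roll at x +33, y +46 mm in the basket's frame; the other three corners (x +-33, y +-46) each have room for one roll.
- baguette_basket: Fixed wicker basket, 159 (x) by 214 (y) by 50 mm high outside, rim 3 mm more, 145 by 200 mm inside, floor 7 mm above its origin at the centre of its underside. Yaw within 0.1 rad. Alike but for the stock: this one holds a loose mini baguette along its y at x +48 mm, against the +x side; the floor from x -72 to +26 mm is free.
- plait_basket: Fixed wicker basket, 159 (x) by 214 (y) by 50 mm high outside, rim 3 mm more, 145 by 200 mm inside, floor 7 mm above its origin at the centre of its underside. Yaw within 0.1 rad. Alike but for the stock: this one holds a loose plaited roll lying across it (along its x) at y +65 mm; the floor from y -100 to +40 mm is free.
- jam_jar: Bystander: small jam jar, 42 mm across, 44 mm high, brass lid, 90 g, standing loose among the breads. Origin at the centre of its underside.
- price_sign: Bystander: blank black price card 50 by 34 mm on a small round metal foot 40 mm across, 67 mm high in all, 120 g, standing loose among the breads. Origin at the centre of its underside.
There are look-alikes about, which are no part of the job. Leave any pink or turquoise look-alike of the roll_b alone.

How it is judged (in metres and radians):
At the end, for the whole second after the job is handed in: Every bread is in its kind's basket: origin within 55 mm (x) and 85 mm (y) of the basket's middle, underside less than 8 mm above its floor, upright within 0.2 rad, at rest; baguette within 0.3 rad of the basket's y axis, plait within 0.3 rad of its x axis (x of roll_a in the frame of roll_basket between -0.055 and 0.055 m and y of roll_a in the frame of roll_basket between -0.085 and 0.085 m and z of each of roll_a, roll_b, roll_c in the frame of roll_basket below 0.015 m and angle between each of roll_a, roll_b, roll_c, baguette, plait's own z axis and vertical below 0.2 rad and linear speed of each of roll_a, roll_b, roll_c, baguette, plait below 0.02 m/s and x of roll_b in the frame of roll_basket between -0.055 and 0.055 m and y of roll_b in the frame of roll_basket between -0.085 and 0.085 m and x of roll_c in the frame of roll_basket between -0.055 and 0.055 m and y of roll_c in the frame of roll_basket between -0.085 and 0.085 m and x of baguette in the frame of baguette_basket between -0.055 and 0.055 m and y of baguette in the frame of baguette_basket between -0.085 and 0.085 m and z of baguette in the frame of baguette_basket below 0.015 m and x of plait in the frame of plait_basket between -0.055 and 0.055 m and y of plait in the frame of plait_basket between -0.085 and 0.085 m and z of plait in the frame of plait_basket below 0.015 m and angle between the x axis of baguette and the y axis of baguette_basket, either way round below 0.3 rad and angle between the x axis of plait and the x axis of plait_basket, either way round below 0.3 rad); the robot touches nothing.
It fails at once if a bread is dropped or thrown: free in the air with its underside more than 45 mm above the counter ((height (world z) of roll_a above 0.045 m and contact force between roll_a and anything else below 0.001 N) or (height (world z) of roll_b above 0.045 m and contact force between roll_b and anything else below 0.001 N) or (height (world z) of roll_c above 0.045 m and contact force between roll_c and anything else below 0.001 N) or (height (world z) of baguette above 0.045 m and contact force between baguette and anything else below 0.001 N) or (height (world z) of plait above 0.045 m and contact force between plait and anything else below 0.001 N)).
It fails at once if the jam jar or the price sign is pushed more than 25 mm or tipped over (distance of any of jam_jar, price_sign from where it was at the start of the episode above 0.025 m or angle between any of jam_jar, price_sign's own z axis and vertical above 0.5 rad).
It also fails if it takes over 120 s, if anything falls off the work surface, if the arm or the gripper's body presses on something with over 40 N, if the wrist force passes 120 N, or if a joint passes its speed limit or range.

ROBOT

A 6-joint arm with a two-finger parallel gripper is mounted at the origin on the work surface. World frame = base frame: x ahead of the robot, y to its left, z up, the work surface at z = 0. Lengths are in mm, angles in rad, forces in N, time in s.
With the tool pointing down it reaches from about 350 to 975 mm from the base axis. Payload 7.1 kg.
Tool frame: the origin (TCP) lies midway between the tips of the shut fingers; the grasp point (between the pads) lies 19 mm behind it (ctrl.grasp_offset is the distance from the TCP to the grasp point, in mm); z points along the fingers, y is the line along which they close (so a half turn about z gives the same grasp; the last joint's range is limited). The gripper opens to 88 mm and grips with 3 to 60 N. Pads are 20 mm wide; open, the fingers measure 115 mm over their backs; the gripper's body (75 mm by 178 mm) begins 61 mm behind the grasp point.
Start: joints at [1.249, 0.423, 1.63, -0, 1.089, -0.019], TCP at [186.339, 596.559, 222.675] pointing down, gripper open.
Joint ranges: [-3, 3], [-0.9, 2.11], [0.09, 2.58], [-1.31, 4.45], [0.11, 2.69], [-2.54, 2.54]. Speed limits (rad/s): [2.39, 2.39, 3.01, 3.14, 3.14, 3.14].

INTERFACE

Orientations are given as a rotation vector (axis times angle).
In Python, from workcell import sensors, viewer, ctrl gives the robot as it stands. The module is installed in compiled form; this text tells all that it offers.
- The arm moves only by the shell command python3 -m handwheel 'ROWS'. ROWS is JSON, a list of rows, each a list of 7 numbers: the shift along the tool's x, y, z in mm, then the turn, a rotation vector about the tool's x, y, z in rad, then the closure, from 0 (fully open) to 1 (shut). In form: [[x, y, z, rx, ry, rz, jaw], ...]. A call has 1 to 10 rows; each row shifts and turns the commanded pose from where the row before left it, along the tool's axes as they then stand; what a row does not reach is not made up. A row lasts 1/8 s, in which the tool goes at most 62.5 mm and 10.7 degrees, less where a joint would pass 70% of its speed; a pose out of reach is approached as far as the arm can. A call is refused whole if a number of a shift passes 62.5 or a number of a turn 0.188, either way. A call with a gripper value outside its range is refused whole. The fingers move at their own pace and stop on an object; the grip force is fixed at half the most. Time passes only in rows, so rows that do not move let the fingers close. It gives the time, the measured TCP pose, the force, the opening and the grip force at its end, in the units of the state.
- sensors.get_obs(): the state, without advancing time (a new reading comes with each control period).
- viewer.get_image(name): name is "side" or "top" or "wrist"; returns a dict with "frame" (480x640x3 uint8, blue, green, red), "fov_y" (degrees; the focal length in pixels is half the picture's height over the tangent of half this angle, whatever the lens; pixels are square), "cx", "cy" (the principal point, pixels), "R" (3x3) and "t" (3): a world point X has camera coordinates R X + t. Camera axes: x right, y down, z forward; pixel columns grow to the right and rows downward; lengths in mm; the calibration is good to about 2 mm. A picture is of the moment at which its call begins. There is no depth.
- ctrl.close_job(): hands the job in; it is judged then, once.
The state is a dict: "t": time; "qpos": joint angles; "qvel": joint speeds; "joint_torque": joint torques, N m; "ee_pos": TCP position; "orientation": TCP orientation; "ft_force": force on the tool from outside, world axes, zero at the start; "moment": the same for the moment, N m; "width": finger opening in mm; "grasp_force": force on a finger pad.
Only numpy, scipy, OpenCV 4.12 (cv2) and the standard library are available. Lean on these libraries where they do the work, as an engineer would, in place of code of your own. Each camera call takes 0.05 s, during which the arm holds its last target. There are 200 camera calls.

## Working session

There is one attempt and no reset: what is moved stays moved. The work goes in short steps, Python scripts to look and compute and a shell command to move; the robot and the scene stay as the last step left them, time stands still between calls to the robot, and variables do not carry over. Pictures are saved under pics/ and viewed, at most 14 in all, crops included, and the job is handed in when it is done.

```bash
mkdir -p pics
cat > h.py <<'E'
import numpy as np, cv2
from workcell import sensors, viewer, ctrl
def px(im,u,v,z):
    f=240/np.tan(np.radians(im["fov_y"])/2)
    R=np.array(im["R"]);t=np.array(im["t"])
    d=R.T@np.array([(u-im["cx"])/f,(v-im["cy"])/f,1]);c=-R.T@t
    return (c+d*(z-c[2])/d[2])
def proj(im,X):
    f=240/np.tan(np.radians(im["fov_y"])/2)
    c=np.array(im["R"])@np.array(X)+np.array(im["t"])
    return im["cx"]+f*c[0]/c[2],im["cy"]+f*c[1]/c[2]
E
python3 - <<'E'
from h import *
import pickle
for n in("top","side"):
    im=viewer.get_image(n);pickle.dump(dict(im),open(n+".pkl","wb"))
    print(n,im["fov_y"],im["cx"],im["cy"],-np.array(im["R"]).T@np.array(im["t"]),np.round(im["R"],3))
    cv2.imwrite(f"pics/{n}0.png",cv2.resize(im["frame"],(800,600)))
o=sensors.get_obs();print(o)
E
```

```text
top 42.45189942192411 334.3368439133523 237.43038098534967 [ 501.65921651  -12.55709373 1344.29384301] [[ 0.015 -1.    -0.005]
 [-0.998 -0.014 -0.061]
 [ 0.061  0.006 -0.998]]
side 50.28772467133003 313.3241106635027 244.79476900437433 [ 324.75388712 -703.19619568  628.40473205] [[ 0.951 -0.308  0.022]
 [-0.172 -0.589 -0.79 ]
 [ 0.256  0.748 -0.613]]
{'t': 0.1, 'qpos': array([ 1.24900578e+00,  4.23748011e-01,  1.63055989e+00,  1.19899250e-05,
        1.08855587e+00, -1.89759646e-02]), 'qvel': array([ 0.00024944, -0.00106896, -0.00153363,  0.00212354,  0.00097795,
       -0.00154852]), 'joint_torque': array([ 9.08239781e-05, -5.45612454e+01, -2.74325091e+01,  6.44233287e-02,
        1.88053132e-02, -1.11071284e-05]), 'ee_pos': array([186.19273795, 596.14074508, 222.01074985]), 'orientation': array([-4.73819232e-01, -3.10542685e+00,  1.96479174e-03]), 'ft_force': array([ 0.18269294, -0.44842329,  0.13776285]), 'moment': array([-0.00161528,  0.02769425, -0.05738128]), 'grasp_force': 0.0, 'width': 87.65630689135284}
```

View pics/top0.png

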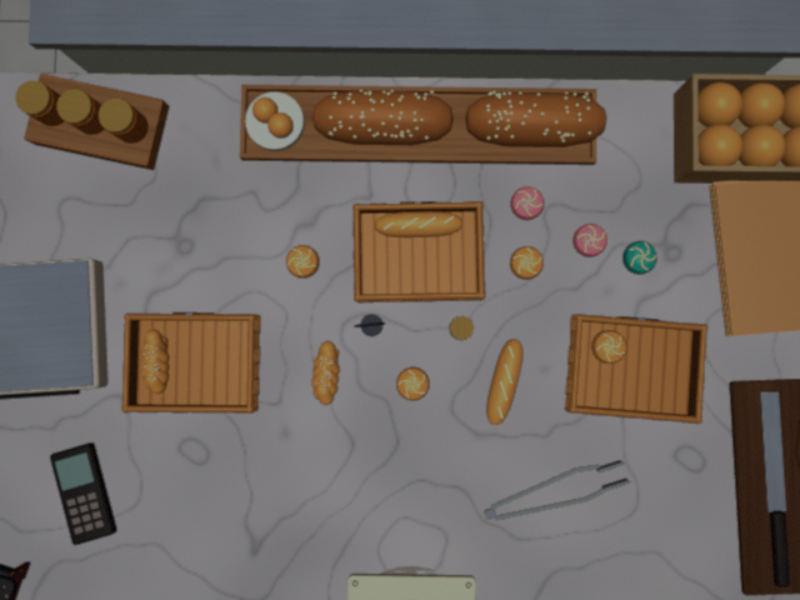

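View pics/side0.png

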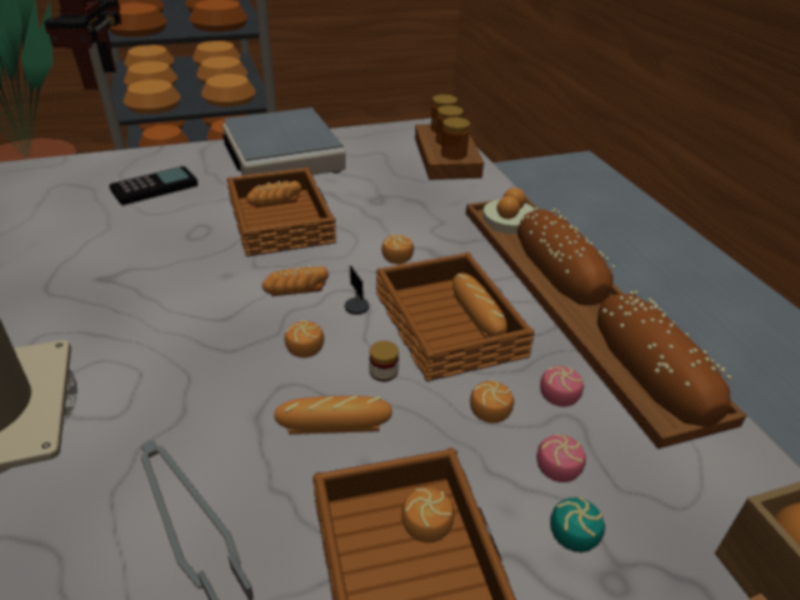

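The top view (800×600) shows rolls at (302,261), (527,263) and (413,383), the baguette at (505,381), the plait at (326,372), the sign at (371,325) and the jar at (461,328). The baskets are centred near (191,363) for plaits, (420,252) for baguettes and (637,368) for rolls. The side view agrees, with everything upright.

Run:
```python
from h import *
import pickle
im=pickle.load(open("top.pkl","rb"))
P=lambda u,v,z:px(im,u/1.25,v/1.25,z)[:2]
for n,u,v,z in [("rollA",302,261,22),("rollB",527,263,22),("rollC",413,383,22),("sign",371,325,5),("jar",461,328,44),("bagT",514,340,20),("bagB",495,422,20),("plT",328,342,20),("plB",323,403,20)]: print(n,P(u,v,z).round(0))
for n,c in [("plb",[(123,315),(260,314),(259,411),(123,412)]),("bgb",[(355,205),(483,203),(484,299),(355,300)]),("rlb",[(572,316),(706,324),(701,421),(567,412)])]:
    q=np.array([P(u,v,52) for u,v in c]); d=q[0]-q[1]+q[3]-q[2]; print(n,q.mean(0).round(0),"yaw",np.arctan2(-d[0],d[1]).round(3),[np.linalg.norm(q[i]-q[i-1]).round(0) for i in range(4)])
# side check
s=pickle.load(open("side.pkl","rb"))
for n,u,v,z in [("A",398,248,20),("B",493,401,20),("C",304,338,20),("jar",384,352,44)]: print(n,px(s,u/1.25,v/1.25,z)[:2].round(0))
```

```text
rollA [641. 196.]
rollB [ 643. -191.]
rollC [435.   2.]
sign [533.  76.]
jar [529. -78.]
bagT [ 511. -170.]
bagB [ 371. -139.]
plT [503. 148.]
plB [399. 154.]
plb [465. 372.] yaw 0.022 [np.float64(162.0), np.float64(230.0), np.float64(161.0), np.float64(227.0)]
bgb [657.  -6.] yaw 0.026 [np.float64(161.0), np.float64(216.0), np.float64(162.0), np.float64(216.0)]
rlb [ 467. -370.] yaw -0.049 [np.float64(160.0), np.float64(224.0), np.float64(161.0), np.float64(222.0)]
A [641. 194.]
B [ 644. -191.]
C [433.   3.]
jar [527. -85.]
```

```bash
cat > go.py <<'E'
import sys
from h import *
from scipy.spatial.transform import Rotation as Ro
# args: x y z yaw(deg of tool y): rotate first (local rotvec), then shift in rotated tool axes
x,y,z,a=map(float,sys.argv[1:5]);a=np.radians(a)
o=sensors.get_obs();R=Ro.from_rotvec(o["orientation"]).as_matrix()
ty=np.array([np.cos(a),np.sin(a),0]);tz=np.array([0,0,-1.]);T=np.c_[np.cross(ty,tz),ty,tz]
print("rot",Ro.from_matrix(R.T@T).as_rotvec().round(3),"shift",(T.T@(np.array([x,y,z])-o["ee_pos"])).round(1),"at",o["ee_pos"].round(1),"w",round(o["width"],1),"t",o["t"])
E
python3 go.py 451 151 120 86.7
```

```text
rot [-0.001 -0.    -0.245] shift [-290.  -429.2  102. ] at [186.2 596.1 222. ] w 87.7 t 0.1
```

```bash
python3 -m handwheel '[[0,0,0,0,0,-0.123,0],[0,0,0,0,0,-0.122,0],[-30,-44,0,0,0,0,0],[-30,-44,0,0,0,0,0],[-30,-44,10,0,0,0,0],[-30,-44,10,0,0,0,0],[-30,-44,10,0,0,0,0],[-30,-44,15,0,0,0,0],[-30,-44,15,0,0,0,0],[-30,-44,15,0,0,0,0]]'
python3 -m handwheel '[[-30,-44,15,0,0,0,0],[-20,-33,12,0,0,0,0],[0,0,0,0,0,0,0],[0,0,0,0,0,0,0]]'
python3 go.py 451 151 120 86.7
python3 - <<'E'
from h import *
im=viewer.get_image("wrist");cv2.imwrite("pics/w1.png",im["frame"])
print(proj(im,(451,151,20)),proj(im,(503,148,20)),proj(im,(399,154,20)))
E
```

```text
t: 1.35
ee_pos: [406.2, 229.7, 147.2]
orientation: [0.09, 3.14, 0.0]
ft_force: [0.6, 0.6, -0.1]
width: 88.1
grasp_force: 0.0
t: 1.85
ee_pos: [450.7, 151.8, 120.7]
orientation: [-0.092, -3.14, -0.0]
ft_force: [0.5, -1.3, 0.0]
width: 88.0
grasp_force: 0.0
rot [ 0.    -0.001 -0.001] shift [-0.3 -0.8  0.7] at [450.7 151.8 120.7] w 88.0 t 1.85
(np.float64(317.88921094772763), np.float64(237.77741879518803)) (np.float64(318.04498676799096), np.float64(313.54424689600205)) (np.float64(317.71848407871454), np.float64(154.73864349081836))
```

View pics/w1.png

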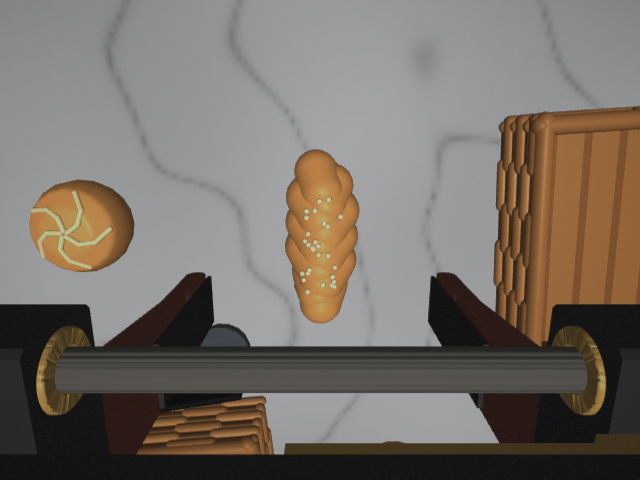

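The wrist view has the plait centred at (320,237), upright between the fingers and within 2 mm of the estimate. Grasping it now.

```bash
python3 -m handwheel '[[0,0,40,0,0,0,0],[0,0,40,0,0,0,0],[0,0,25,0,0,0,0],[0,0,11,0,0,0,0],[0,0,0,0,0,0,0.3],[0,0,0,0,0,0,1],[0,0,0,0,0,0,1],[0,0,0,0,0,0,1],[0,0,0,0,0,0,1],[0,0,0,0,0,0,1]]'
python3 -m handwheel '[[0,0,-15,0,0,0,1],[0,0,-30,0,0,0,1],[0,0,-40,0,0,0,1],[0,0,-40,0,0,0,1],[0,0,0,0,0,0,1]]'
python3 go.py 465 346 130 91.5
```

```text
t: 3.15
ee_pos: [451.4, 151.6, 5.1]
orientation: [0.091, 3.14, 0.0]
ft_force: [-0.2, 0.4, 6.6]
width: 45.9
grasp_force: 29.7
t: 3.78
ee_pos: [453.0, 152.1, 132.9]
orientation: [0.091, 3.134, 0.003]
ft_force: [-0.2, 0.3, -1.2]
width: 45.9
grasp_force: 29.7
rot [ 0.002  0.006 -0.084] shift [-17.1 193.5   2.9] at [453.  152.1 132.9] w 45.9 t 3.775
```

```bash
python3 -m handwheel '[[0,0,0,0,0,-0.084,1],[-4,45,0,0,0,0,1],[-4,50,0,0,0,0,1],[-4,50,0,0,0,0,1],[-4,48,0,0,0,0,1],[0,0,0,0,0,0,1],[0,0,0,0,0,0,1]]'
python3 go.py 465.5 347 13 91.3
python3 - <<'E'
from h import *
im=viewer.get_image("wrist");cv2.imwrite("pics/w2.png",im["frame"])
E
```

```text
t: 4.65
ee_pos: [460.9, 343.9, 128.5]
orientation: [0.042, -3.139, 0.003]
ft_force: [-0.2, 0.1, -0.6]
width: 46.0
grasp_force: 29.7
rot [-0.002 -0.002  0.004] shift [ -4.6   3.  115.5] at [460.9 343.9 128.5] w 46.0 t 4.65
```

View pics/w2.png

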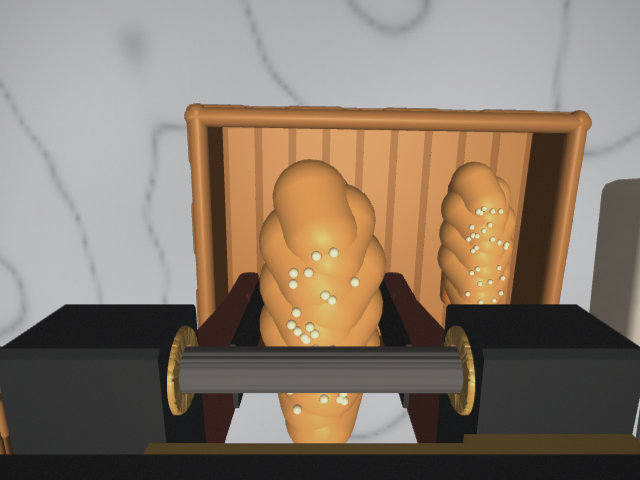

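The plait hangs level at (320,290), parallel to its mate at (478,240) and clear of the walls. Lowering it.

```bash
python3 -m handwheel '[[-5,3,35,0,0,0,1],[0,0,35,0,0,0,1],[0,0,25,0,0,0,1],[0,0,12,0,0,0,1],[0,0,5,0,0,0,1],[0,0,2,0,0,0,1],[0,0,2,0,0,0,1],[0,0,0,0,0,0,1]]'
```

```text
t: 5.7
ee_pos: [467.2, 348.2, 14.2]
orientation: [-0.041, 3.141, 0.001]
ft_force: [-0.1, 0.4, -1.2]
width: 46.7
grasp_force: 29.7
```

```bash
python3 -m handwheel '[[0,0,1,0,0,0,1],[0,0,1,0,0,0,1],[0,0,0.5,0,0,0,1],[0,0,0,0,0,0,1]]'
python3 -m handwheel '[[0,0,0,0,0,0,0.4],[0,0,0,0,0,0,0.25],[0,0,0,0,0,0,0.2],[0,0,-25,0,0,0,0.2],[0,0,-40,0,0,0,0.2],[0,0,-55,0,0,0,0.1],[0,0,0,0,0,0,0]]'
python3 go.py 641 195 131 90
```

```text
t: 6.2
ee_pos: [467.1, 348.2, 12.2]
orientation: [-0.041, 3.141, 0.0]
ft_force: [-3.6, -1.9, 8.8]
width: 46.6
grasp_force: 29.7
t: 7.08
ee_pos: [469.3, 349.7, 135.3]
orientation: [-0.041, 3.135, 0.007]
ft_force: [-0.0, -0.3, -0.3]
width: 85.2
grasp_force: 0.0
rot [0.005 0.007 0.026] shift [-171.7 -154.7    4.3] at [469.3 349.7 135.3] w 85.2 t 7.075
```

```bash
python3 -m handwheel '[[0,0,0,0,0,0.026,0],[-34,-31,0,0,0,0,0],[-34,-31,0,0,0,0,0],[-34,-31,0,0,0,0,0],[-34,-31,0,0,0,0,0],[-34,-31,0,0,0,0,0],[0,0,0,0,0,0,0],[0,0,0,0,0,0,0]]'
python3 go.py 641 195 4 90
python3 - <<'E'
from h import *
im=viewer.get_image("wrist");cv2.imwrite("pics/w3.png",im["frame"]);print(proj(im,(641,195,20)))
E
```

```text
t: 8.07
ee_pos: [635.5, 192.8, 129.2]
orientation: [-0.001, -3.138, 0.001]
ft_force: [-0.7, -0.1, -0.5]
width: 87.8
grasp_force: 0.0
rot [-0.001 -0.004 -0.001] shift [ -5.5   2.2 125.2] at [635.5 192.8 129.2] w 87.8 t 8.075
(np.float64(322.5951244715263), np.float64(242.78468528086086))
```

View pics/w3.png

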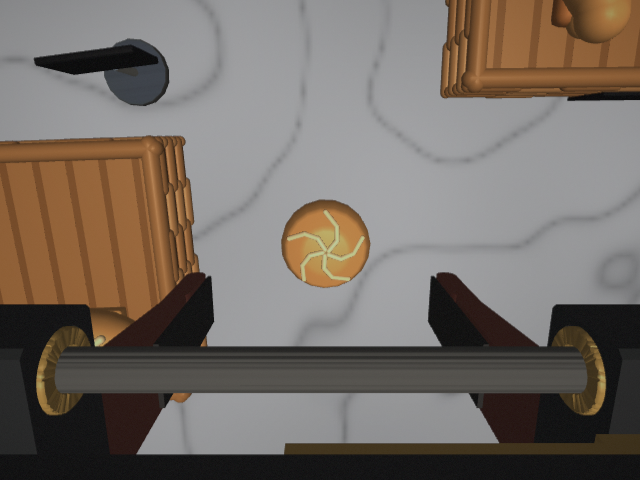

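Roll A sits at (325,244), within 2 mm of the estimate; the sign stands clear at (135,70). Grasping and carrying it to the roll basket.

```bash
python3 -m handwheel '[[-5,3,40,0,0,0,0],[0,0,40,0,0,0,0],[0,0,30,0,0,0,0],[0,0,14,0,0,0,0],[0,0,0,0,0,0,0.2],[0,0,0,0,0,0,1],[0,0,0,0,0,0,1],[0,0,0,0,0,0,1],[0,0,0,0,0,0,1]]'
python3 -m handwheel '[[0,0,-15,0,0,0,1],[0,0,-40,0,0,0,1],[0,0,-40,0,0,0,1],[0,0,-40,0,0,0,1],[0,0,0,0,0,0,1]]'
python3 go.py 436 -325 138 87.2
```

```text
t: 9.25
ee_pos: [642.8, 196.3, 8.5]
orientation: [-0.0, 3.14, 0.001]
ft_force: [-0.3, 0.7, 7.6]
width: 56.7
grasp_force: 30.0
t: 9.88
ee_pos: [644.3, 196.6, 146.8]
orientation: [-0.0, 3.135, 0.003]
ft_force: [0.5, -0.3, -0.4]
width: 57.1
grasp_force: 30.0
rot [0.002 0.007 0.049] shift [ 182.6 -531.2    8.8] at [644.3 196.6 146.8] w 57.1 t 9.875
```

```bash
python3 -m handwheel '[[0,0,0,0,0,0.049,1],[15,-44,0,0,0,0,1],[15,-44,0,0,0,0,1],[15,-44,0,0,0,0,1],[15,-44,0,0,0,0,1],[15,-44,0,0,0,0,1],[15,-44,0,0,0,0,1],[15,-44,0,0,0,0,1],[15,-44,0,0,0,0,1],[15,-44,0,0,0,0,1]]'
python3 -m handwheel '[[15,-44,0,0,0,0,1],[15,-44,0,0,0,0,1],[15,-44,0,0,0,0,1],[0,0,0,0,0,0,1],[0,0,0,0,0,0,1]]'
python3 go.py 436 -325 15 87.2
python3 - <<'E'
from h import *
im=viewer.get_image("wrist");cv2.imwrite("pics/w4.png",im["frame"])
c=np.array([467,-373]);R=np.array([[np.cos(-.049),-np.sin(-.049)],[np.sin(-.049),np.cos(-.049)]])
for p in [(33,46,25),(79,110,53),(79,-110,53),(-79,110,53),(-79,-110,53),(-33,46,7)]: print(p,np.round(proj(im,(*(c+R@p[:2]),p[2]))))
E
```

```text
t: 11.12
ee_pos: [486.4, -194.0, 141.5]
orientation: [-0.077, -3.139, -0.001]
ft_force: [-0.2, 0.5, -0.4]
width: 57.5
grasp_force: 30.0
t: 11.75
ee_pos: [435.9, -321.9, 141.6]
orientation: [-0.078, -3.139, -0.002]
ft_force: [-0.2, 0.3, -1.1]
width: 57.1
grasp_force: 30.0
rot [ 0.001 -0.001 -0.001] shift [ -0.3  -3.1 126.6] at [ 435.9 -321.9  141.6] w 57.1 t 11.75
(33, 46, 25) [314. 323.]
(79, 110, 53) [409. 404.]
(79, -110, 53) [ 82. 404.]
(-79, 110, 53) [422. 167.]
(-79, -110, 53) [ 46. 167.]
(-33, 46, 7) [314. 227.]
```

View pics/w4.png

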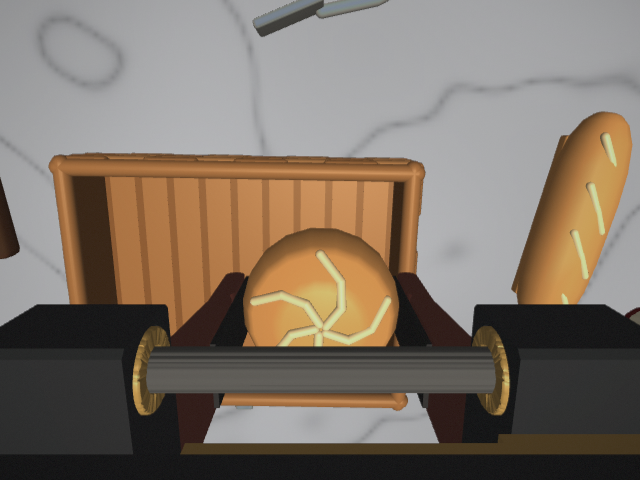

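The roll basket's rim corners at (55,163) and (420,168) match the prediction to about 2 mm, and the roll hangs level. Lowering it.

```bash
python3 -m handwheel '[[0,-4,40,0,0,0,1],[0,0,40,0,0,0,1],[0,0,25,0,0,0,1],[0,0,10,0,0,0,1],[0,0,4,0,0,0,1],[0,0,2,0,0,0,1],[0,0,0,0,0,0,1]]'
python3 -m handwheel '[[0,0,2,0,0,0,1],[0,0,1.5,0,0,0,1],[0,0,1,0,0,0,1],[0,0,0,0,0,0,1]]'
```

```text
t: 12.68
ee_pos: [436.7, -326.8, 21.9]
orientation: [0.076, 3.14, -0.001]
ft_force: [-0.5, 0.9, 0.1]
width: 57.2
grasp_force: 30.0
t: 13.18
ee_pos: [436.1, -326.5, 16.6]
orientation: [-0.077, -3.14, -0.0]
ft_force: [0.5, -0.0, -1.2]
width: 57.2
grasp_force: 30.0
```

```bash
python3 -m handwheel '[[0,0,1.5,0,0,0,1],[0,0,0.5,0,0,0,1],[0,0,0,0,0,0,1]]'
```

```text
t: 13.55
ee_pos: [436.3, -326.6, 15.4]
orientation: [0.077, 3.14, -0.0]
ft_force: [-2.6, 2.3, 10.6]
width: 56.9
grasp_force: 30.0
```

```bash
python3 -m handwheel '[[0,0,0,0,0,0,0.3],[0,0,0,0,0,0,0.2],[0,0,0,0,0,0,0.2],[0,0,-25,0,0,0,0.2],[0,0,-40,0,0,0,0.2],[0,0,-45,0,0,0,0],[0,35,0,0,0,0,0],[0,0,0,0,0,0,0]]'
python3 go.py 441 -155 130 77.5
```

```text
t: 14.55
ee_pos: [437.7, -290.1, 125.0]
orientation: [-0.074, -3.141, -0.0]
ft_force: [-0.1, -0.4, 0.1]
width: 87.3
grasp_force: 0.0
rot [ 0.    -0.     0.171] shift [ 26.  132.7  -5. ] at [ 437.7 -290.1  125. ] w 87.3 t 14.55
```

```bash
python3 -m handwheel '[[0,0,0,0,0,0.171,0],[6.5,33,0,0,0,0,0],[6.5,33,0,0,0,0,0],[6.5,33,0,0,0,0,0],[6.5,33,0,0,0,0,0],[0,0,0,0,0,0,0],[0,0,0,0,0,0,0]]'
python3 go.py 441 -155 4 77.5
python3 - <<'E'
from h import *
im=viewer.get_image("wrist");cv2.imwrite("pics/w5.png",im["frame"])
print(proj(im,(441,-155,22)),proj(im,(511,-170,20)),proj(im,(371,-139,20)))
E
```

```text
t: 15.42
ee_pos: [441.7, -157.8, 124.5]
orientation: [0.344, 3.123, -0.0]
ft_force: [-0.4, -0.4, 0.5]
width: 88.0
grasp_force: 0.0
rot [-0.     0.    -0.001] shift [  1.3   2.6 120.5] at [ 441.7 -157.8  124.5] w 88.0 t 15.425
(np.float64(323.1179871353438), np.float64(234.83066869615413)) (np.float64(323.7852626330739), np.float64(335.5796087974928)) (np.float64(323.92673107093765), np.float64(118.80223986770552))
```

View pics/w5.png

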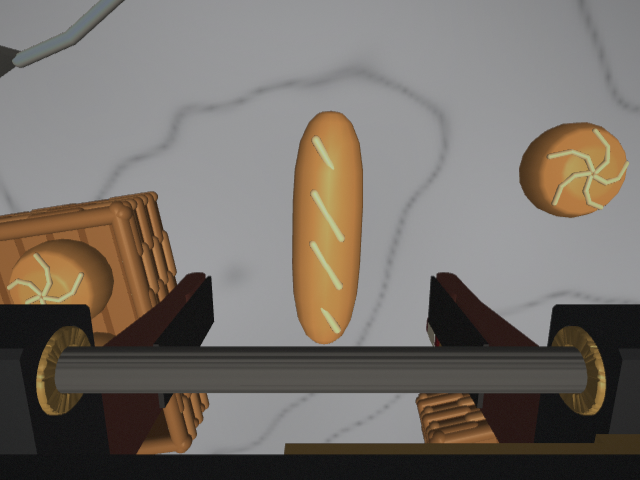

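Baguette centre is at (327,227), about 3 mm right and 5 mm nearer the base than estimated, turned 1.7° more. Correcting and grasping.

```bash
python3 -m handwheel '[[6,5,40,0,0,0.03,0],[0,0,40,0,0,0,0],[0,0,28,0,0,0,0],[0,0,13,0,0,0,0],[0,0,0,0,0,0,0.3],[0,0,0,0,0,0,1],[0,0,0,0,0,0,1],[0,0,0,0,0,0,1],[0,0,0,0,0,0,1],[0,0,0,0,0,0,1]]'
python3 -m handwheel '[[0,0,-10,0,0,0,1],[0,0,-35,0,0,0,1],[0,0,-45,0,0,0,1],[0,0,-45,0,0,0,1],[0,0,0,0,0,0,1],[0,0,0,0,0,0,1]]'
python3 go.py 634 -6 138 1.5
```

```text
t: 16.73
ee_pos: [436.9, -151.0, 4.1]
orientation: [0.391, 3.116, -0.0]
ft_force: [-1.4, 0.2, 7.1]
width: 43.4
grasp_force: 30.0
t: 17.48
ee_pos: [436.0, -150.7, 138.4]
orientation: [-0.391, -3.117, -0.0]
ft_force: [-1.0, 0.3, -2.2]
width: 43.3
grasp_force: 30.0
rot [-0.    -0.     1.295] shift [139.4 201.7   0.4] at [ 436.  -150.7  138.4] w 43.3 t 17.475
```

```bash
python3 -m handwheel '[[0,0,0,0,0,0.162,1],[0,0,0,0,0,0.162,1],[0,0,0,0,0,0.162,1],[0,0,0,0,0,0.162,1],[0,0,0,0,0,0.162,1],[0,0,0,0,0,0.162,1],[0,0,0,0,0,0.162,1],[0,0,0,0,0,0.161,1]]'
python3 -m handwheel '[[28,40,0,0,0,0,1],[28,40,0,0,0,0,1],[28,40,0,0,0,0,1],[28,40,0,0,0,0,1],[27,40,0,0,0,0,1],[0,0,0,0,0,0,1],[0,0,0,0,0,0,1]]'
python3 go.py 632 -6.7 13 1.5
python3 - <<'E'
from h import *
im=viewer.get_image("wrist");cv2.imwrite("pics/w6.png",im["frame"])
c=np.array([657,-6]);R=np.array([[1,-.026],[.026,1]])
for p in [(48,0,25),(79,110,53),(79,-110,53),(-79,110,53),(-79,-110,53)]: print(p,np.round(proj(im,(*(c+R@p[:2]),p[2]))))
E
```

```text
t: 18.48
ee_pos: [435.2, -150.4, 136.8]
orientation: [-2.196, -2.242, 0.003]
ft_force: [0.2, 0.1, -0.8]
width: 43.3
grasp_force: 30.0
t: 19.35
ee_pos: [631.0, -6.8, 136.5]
orientation: [-2.19, -2.248, 0.005]
ft_force: [-0.4, -0.2, -1.4]
width: 43.6
grasp_force: 30.0
rot [-0.004 -0.     0.   ] shift [1.000e-01 1.000e+00 1.235e+02] at [631.   -6.8 136.5] w 43.6 t 19.35
(48, 0, 25) [432. 236.]
(79, 110, 53) [516.  48.]
(79, -110, 53) [479. 408.]
(-79, 110, 53) [222.  49.]
(-79, -110, 53) [240. 407.]
```

View pics/w6.png

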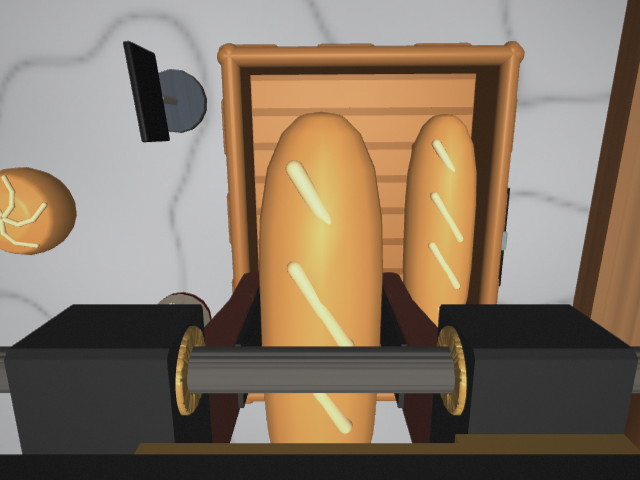

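The basket corners at (222,48) and (518,48) match the prediction. The baguette hangs parallel to its mate at (440,235) with a clear gap. Lowering it.

```bash
python3 -m handwheel '[[0,0,40,0,0,0,1],[0,0,40,0,0,0,1],[0,0,25,0,0,0,1],[0,0,11,0,0,0,1],[0,0,4,0,0,0,1],[0,0,2,0,0,0,1],[0,0,1,0,0,0,1],[0,0,0,0,0,0,1]]'
python3 -m handwheel '[[0,0,1,0,0,0,1],[0,0,1,0,0,0,1],[0,0,0,0,0,0,1]]'
```

```text
t: 20.4
ee_pos: [633.3, -6.7, 16.3]
orientation: [2.192, 2.25, 0.001]
ft_force: [0.1, -0.4, -1.3]
width: 43.3
grasp_force: 30.0
t: 20.78
ee_pos: [632.8, -6.7, 13.6]
orientation: [-2.192, -2.25, 0.0]
ft_force: [0.1, 1.0, -0.5]
width: 43.1
grasp_force: 30.0
```

```bash
python3 -m handwheel '[[0,0,1,0,0,0,1],[0,0,1,0,0,0,1],[0,0,0.5,0,0,0,1],[0,0,0,0,0,0,1]]'
```

```text
t: 21.28
ee_pos: [632.8, -6.7, 11.2]
orientation: [-2.192, -2.25, 0.0]
ft_force: [0.1, -0.2, 0.8]
width: 43.6
grasp_force: 30.0
```

```bash
python3 -m handwheel '[[0,0,0.7,0,0,0,1],[0,0,0,0,0,0,0.45],[0,0,0,0,0,0,0.37],[0,0,0,0,0,0,0.37],[0,0,-25,0,0,0,0.37],[0,0,-45,0,0,0,0.37],[0,0,-55,0,0,0,0],[0,0,0,0,0,0,0]]'
python3 -m handwheel '[[0,0,0,0,0,-0.187,0],[0,0,0,0,0,-0.187,0],[0,0,0,0,0,-0.187,0],[0,0,0,0,0,-0.187,0],[0,0,0,0,0,-0.187,0],[0,0,0,0,0,-0.187,0],[0,0,0,0,0,-0.187,0],[0,0,0,0,0,-0.187,0],[0,0,0,0,0,0,0]]'
python3 go.py 643 -191 130 87.2
```

```text
t: 22.28
ee_pos: [636.1, -6.8, 140.2]
orientation: [2.188, 2.246, 0.009]
ft_force: [0.4, -0.3, 0.2]
width: 72.1
grasp_force: 0.0
t: 23.4
ee_pos: [632.2, -6.7, 134.2]
orientation: [-0.079, -3.139, 0.0]
ft_force: [-1.1, 0.1, 0.8]
width: 87.7
grasp_force: 0.0
rot [-0.    -0.002 -0.002] shift [ -19.8 -183.5    4.2] at [632.2  -6.7 134.2] w 87.7 t 23.4
```

```bash
python3 -m handwheel '[[-4,-37,0,0,0,0,0],[-4,-37,0,0,0,0,0],[-4,-37,0,0,0,0,0],[-4,-37,0,0,0,0,0],[-4,-36,0,0,0,0,0],[0,0,0,0,0,0,0],[0,0,0,0,0,0,0]]'
python3 go.py 643 -191 4 87.2
python3 - <<'E'
from h import *
im=viewer.get_image("wrist");cv2.imwrite("pics/w7.png",im["frame"]);print(proj(im,(643,-191,20)))
E
```

```text
t: 24.28
ee_pos: [643.4, -190.9, 134.8]
orientation: [-0.081, -3.139, -0.001]
ft_force: [0.0, -0.1, -0.3]
width: 87.7
grasp_force: 0.0
rot [ 0.001 -0.001 -0.002] shift [ 4.000e-01 -1.000e-01  1.308e+02] at [ 643.4 -190.9  134.8] w 87.7 t 24.275
(np.float64(318.89319529382686), np.float64(231.90953699725398))
```

View pics/w7.png

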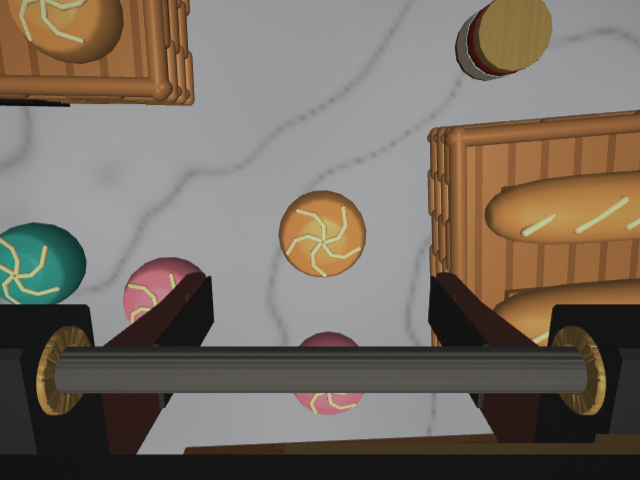

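Roll B is centred at (322,234); the pink look-alike's right edge at x≈208 stays clear of the finger. Grasping it.

```bash
python3 -m handwheel '[[0,2,42,0,0,0,0.1],[0,0,42,0,0,0,0.1],[0,0,32,0,0,0,0.1],[0,0,14,0,0,0,0.1],[0,0,0,0,0,0,0.2],[0,0,0,0,0,0,1],[0,0,0,0,0,0,1],[0,0,0,0,0,0,1],[0,0,0,0,0,0,1]]'
python3 -m handwheel '[[0,0,-15,0,0,0,1],[0,0,-40,0,0,0,1],[0,0,-40,0,0,0,1],[0,0,-40,0,0,0,1],[0,0,0,0,0,0,1]]'
python3 go.py 498 -420 138 87.2
```

```text
t: 25.45
ee_pos: [645.1, -189.8, 7.0]
orientation: [0.077, 3.138, -0.001]
ft_force: [0.5, 1.5, 6.4]
width: 57.1
grasp_force: 30.0
t: 26.08
ee_pos: [646.3, -190.3, 145.2]
orientation: [0.077, 3.134, -0.003]
ft_force: [0.5, -0.1, -0.6]
width: 56.6
grasp_force: 30.0
rot [-0.002  0.007 -0.   ] shift [ 136.9 -236.6    7.2] at [ 646.3 -190.3  145.2] w 56.6 t 26.075
```

```bash
python3 -m handwheel '[[22,-39,0,0,0,0,1],[22,-39,0,0,0,0,1],[22,-39,0,0,0,0,1],[22,-39,0,0,0,0,1],[22,-39,0,0,0,0,1],[22,-39,0,0,0,0,1],[0,0,0,0,0,0,1],[0,0,0,0,0,0,1],[0,0,0,0,0,0,1]]'
python3 go.py 498 -420 14 87.2
```

```text
t: 27.2
ee_pos: [501.2, -415.6, 140.1]
orientation: [-0.075, -3.14, -0.001]
ft_force: [0.0, 0.4, -0.2]
width: 57.1
grasp_force: 30.0
rot [ 0.001 -0.001  0.001] shift [  2.9  -4.5 126.1] at [ 501.2 -415.6  140.1] w 57.1 t 27.2
```

```bash
python3 -m handwheel '[[4,-4,40,0,0,0,1],[0,0,40,0,0,0,1],[0,0,25,0,0,0,1],[0,0,10,0,0,0,1],[0,0,4,0,0,0,1],[0,0,2,0,0,0,1],[0,0,1,0,0,0,1],[0,0,1,0,0,0,1],[0,0,0,0,0,0,1]]'
python3 -m handwheel '[[0,0,1,0,0,0,1],[0,0,0.5,0,0,0,1],[0,0,0,0,0,0,1]]'
```

```text
t: 28.32
ee_pos: [496.6, -420.7, 17.8]
orientation: [0.077, 3.14, -0.0]
ft_force: [-0.5, -0.9, 0.3]
width: 57.2
grasp_force: 30.0
t: 28.7
ee_pos: [496.5, -420.5, 15.9]
orientation: [-0.077, -3.141, -0.0]
ft_force: [0.2, -0.3, -0.7]
width: 57.1
grasp_force: 30.0
```

```bash
python3 -m handwheel '[[0,0,1,0,0,0,1],[0,0,0.7,0,0,0,1],[0,0,0.5,0,0,0,1],[0,0,0,0,0,0,1]]'
```

```text
t: 29.2
ee_pos: [496.5, -420.6, 14.1]
orientation: [-0.077, -3.141, -0.0]
ft_force: [-2.8, 1.3, 3.9]
width: 56.8
grasp_force: 30.0
```

```bash
python3 -m handwheel '[[0,0,0,0,0,0,0.3],[0,0,0,0,0,0,0.2],[0,0,0,0,0,0,0.2],[0,0,-25,0,0,0,0.2],[0,0,-40,0,0,0,0.2],[0,0,-55,0,0,0,0],[0,0,0,0,0,0,0]]'
python3 go.py 434 2 130 87.2
```

```text
t: 30.08
ee_pos: [499.0, -422.7, 138.5]
orientation: [0.076, 3.134, -0.009]
ft_force: [0.1, 0.2, 0.0]
width: 86.0
grasp_force: 0.0
rot [-0.005  0.007  0.   ] shift [ 85.6 421.    8.5] at [ 499.  -422.7  138.5] w 86.0 t 30.075
```

```bash
python3 -m handwheel '[[8.5,42,0,0,0,0,0],[8.5,42,0,0,0,0,0],[8.5,42,0,0,0,0,0],[8.5,42,0,0,0,0,0],[8.5,42,0,0,0,0,0],[8.5,42,0,0,0,0,0],[8.5,42,0,0,0,0,0],[8.5,42,0,0,0,0,0],[8.5,42,0,0,0,0,0],[8,42,0,0,0,0,0]]'
python3 -m handwheel '[[0,0,0,0,0,0,0],[0,0,0,0,0,0,0]]'
python3 go.py 434 2 4 87.2
python3 - <<'E'
from h import *
im=viewer.get_image("wrist");cv2.imwrite("pics/w8.png",im["frame"]);print(proj(im,(434,2,20)))
E
```

```text
t: 31.32
ee_pos: [431.6, 4.3, 133.0]
orientation: [-0.077, -3.139, 0.0]
ft_force: [0.3, 1.0, -0.1]
width: 87.7
grasp_force: 0.0
t: 31.58
ee_pos: [432.4, 2.9, 133.3]
orientation: [-0.075, -3.14, 0.0]
ft_force: [-0.2, -0.7, 0.6]
width: 87.6
grasp_force: 0.0
rot [-0.    -0.001  0.001] shift [ -1.6  -0.8 129.3] at [432.4   2.9 133.3] w 87.6 t 31.575
(np.float64(317.9443331285542), np.float64(235.2339843774124))
```

View pics/w8.png

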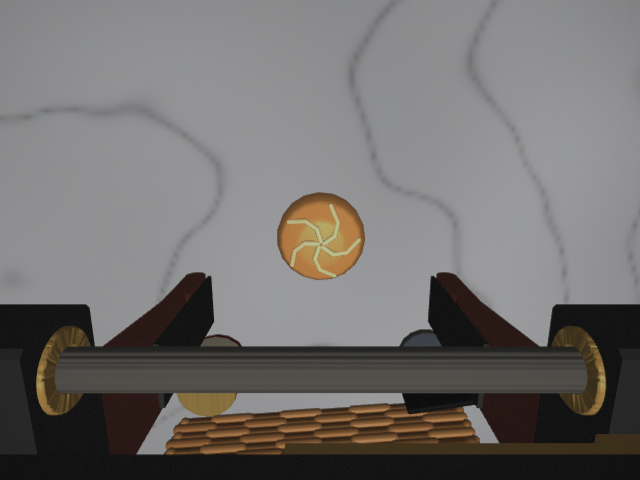

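Roll C is centred at (321,236), with the jar at (210,380) and sign at (430,380) well ahead of the fingers. Grasping it.

```bash
python3 -m handwheel '[[-2,1,42,0,0,0,0.1],[0,0,42,0,0,0,0.1],[0,0,32,0,0,0,0.1],[0,0,13,0,0,0,0.1],[0,0,0,0,0,0,0.2],[0,0,0,0,0,0,1],[0,0,0,0,0,0,1],[0,0,0,0,0,0,1],[0,0,0,0,0,0,1]]'
python3 -m handwheel '[[0,0,-15,0,0,0,1],[0,0,-40,0,0,0,1],[0,0,-40,0,0,0,1],[0,0,-40,0,0,0,1],[0,0,0,0,0,0,1]]'
python3 go.py 432 -417 138 87.2
```

```text
t: 32.75
ee_pos: [435.6, 3.8, 5.7]
orientation: [0.076, 3.139, -0.0]
ft_force: [-0.5, -2.5, 7.7]
width: 56.8
grasp_force: 30.0
t: 33.38
ee_pos: [436.6, 4.0, 143.1]
orientation: [0.076, 3.134, 0.0]
ft_force: [-0.5, -0.4, -0.9]
width: 56.8
grasp_force: 30.0
rot [0.    0.007 0.   ] shift [ -15.9 -420.7    5.1] at [436.6   4.  143.1] w 56.8 t 33.375
```

```bash
python3 -m handwheel '[[-1.5,-42,0,0,0,0,1],[-1.5,-42,0,0,0,0,1],[-1.5,-42,0,0,0,0,1],[-1.5,-42,0,0,0,0,1],[-1.5,-42,0,0,0,0,1],[-1.5,-42,0,0,0,0,1],[-1.5,-42,0,0,0,0,1],[-1.5,-42,0,0,0,0,1],[-1.5,-42,0,0,0,0,1],[-1.5,-42,0,0,0,0,1]]'
python3 -m handwheel '[[0,0,0,0,0,0,1],[0,0,0,0,0,0,1],[0,0,0,0,0,0,1]]'
python3 go.py 430.5 -417 13 87.2
python3 - <<'E'
from h import *
im=viewer.get_image("wrist");cv2.imwrite("pics/w9.png",im["frame"])
E
```

```text
t: 34.62
ee_pos: [428.3, -416.9, 138.6]
orientation: [-0.077, -3.139, -0.002]
ft_force: [0.2, 0.6, -0.5]
width: 56.9
grasp_force: 30.0
t: 35.0
ee_pos: [428.9, -414.8, 139.3]
orientation: [-0.075, -3.14, -0.002]
ft_force: [-0.2, 0.1, -1.1]
width: 57.2
grasp_force: 30.0
rot [ 0.001 -0.001  0.001] shift [ -1.7  -2.2 126.3] at [ 428.9 -414.8  139.3] w 57.2 t 35.0
```

View pics/w9.png

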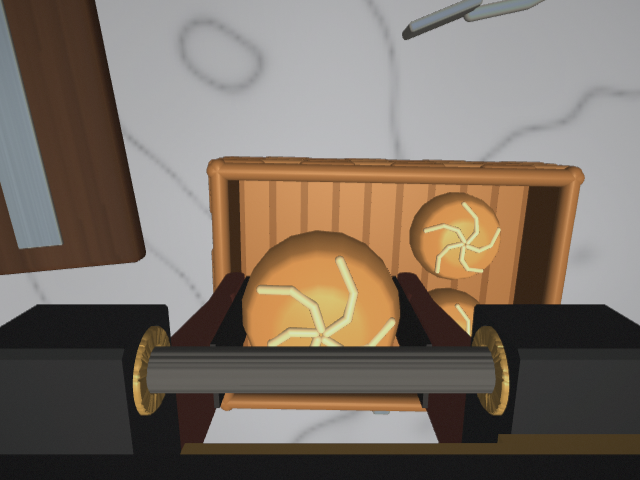

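Roll A lies upright at (455,236), and the slot below the held roll is free. Lowering it.

```bash
python3 -m handwheel '[[-1,-2,40,0,0,0,1],[0,0,40,0,0,0,1],[0,0,25,0,0,0,1],[0,0,10,0,0,0,1],[0,0,4,0,0,0,1],[0,0,2,0,0,0,1],[0,0,1,0,0,0,1],[0,0,1,0,0,0,1],[0,0,0,0,0,0,1]]'
python3 -m handwheel '[[0,0,1,0,0,0,1],[0,0,1,0,0,0,1],[0,0,0.7,0,0,0,1],[0,0,0,0,0,0,1]]'
```

```text
t: 36.17
ee_pos: [430.2, -418.5, 17.1]
orientation: [0.077, 3.14, -0.0]
ft_force: [0.0, -0.2, -0.2]
width: 56.9
grasp_force: 30.0
t: 36.67
ee_pos: [430.0, -418.3, 13.9]
orientation: [-0.077, -3.14, -0.0]
ft_force: [1.5, -0.7, -0.9]
width: 56.8
grasp_force: 30.0
```

```bash
python3 -m handwheel '[[0,0,1,0,0,0,1],[0,0,0.5,0,0,0,1],[0,0,0,0,0,0,1]]'
python3 -m handwheel '[[0,0,0,0,0,0,0.3],[0,0,0,0,0,0,0.2],[0,0,0,0,0,0,0.2],[0,0,-25,0,0,0,0.2],[0,0,-40,0,0,0,0.2],[0,0,-55,0,0,0,0.1],[50,0,-10,0,0,0,0],[50,0,0,0,0,0,0],[0,0,0,0,0,0,0]]'
python3 - <<'E'
from h import *
im=viewer.get_image("top");cv2.imwrite("pics/top9.png",cv2.resize(im["frame"][100:420,60:620],(800,457),interpolation=cv2.INTER_CUBIC))
im=viewer.get_image("side");cv2.imwrite("pics/side9.png",cv2.resize(im["frame"],(800,600)))
E
```

```text
t: 37.05
ee_pos: [430.0, -418.4, 12.8]
orientation: [-0.077, -3.141, -0.0]
ft_force: [-0.9, 0.9, 3.7]
width: 56.9
grasp_force: 30.0
t: 38.17
ee_pos: [327.4, -412.6, 142.7]
orientation: [-0.081, -3.139, -0.002]
ft_force: [1.4, 0.3, -0.8]
width: 88.0
grasp_force: 0.0
```

View pics/top9.png

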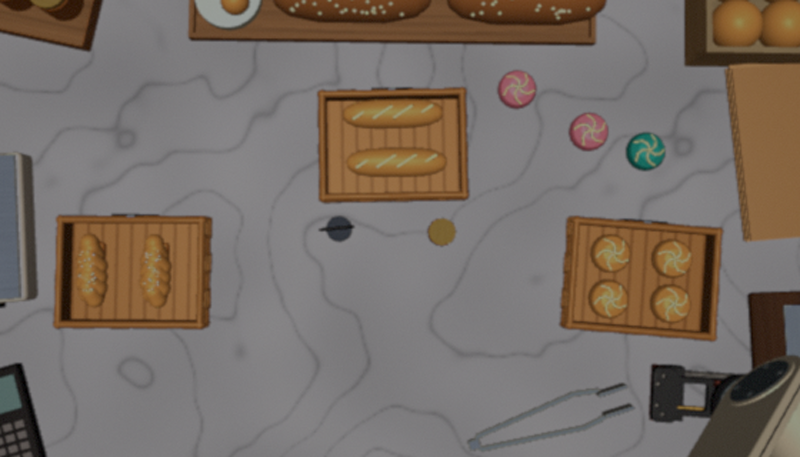

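View pics/side9.png

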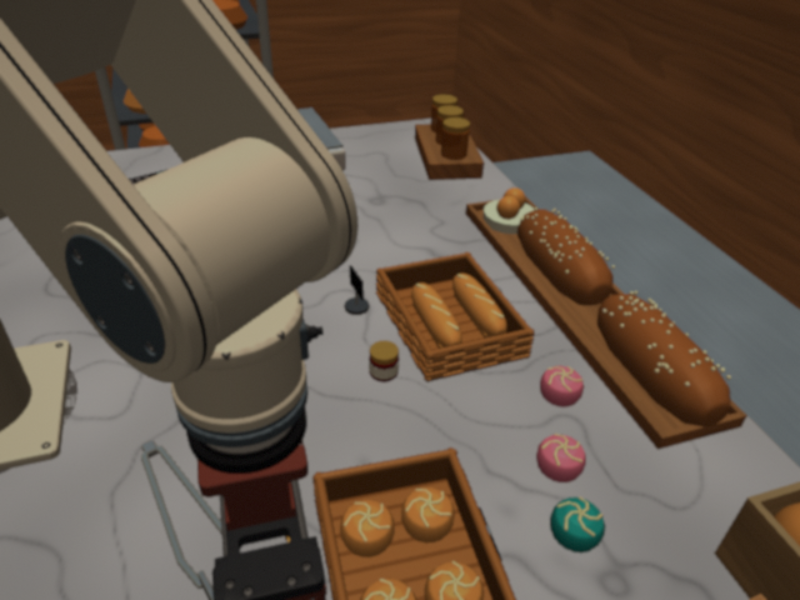

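All five breads lie flat in their baskets: plaits at (91,270) and (155,270), baguettes at (393,113) and (396,161), rolls around (640,277). The sign at (339,229) and the jar at (441,231) have not moved, and the gripper is clear.

```bash
python3 -c "
from workcell import ctrl
print(ctrl.close_job())"
```

```text
the job is handed in; nothing more can be done
None
```

I put all five breads in their matching baskets, left the jar and sign standing where they were, and handed the job in at about 38 s; hand-in returned no verdict.

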